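Strip the push-fit water manifold for washing

ROBOT

A 6-joint arm with a two-finger parallel gripper is mounted at the origin on the work surface. World frame = base frame: x ahead of the robot, y to its left, z up, the work surface at z = 0. Lengths are in m, angles in rad, forces in N, time in s.
With the tool pointing down it reaches from about 0.25 to 0.725 m from the base axis. Payload 9.7 kg.
Tool frame: the origin (TCP) lies between the finger pads; the fingertips stand 25 mm ahead of it and the grasp point (between the pads) lies 6 mm ahead of it (r.tip_reach is the distance from the TCP to the fingertips, in m); z points along the fingers, y is the line along which they close (so a half turn about z gives the same grasp; the last joint's range is limited). The gripper opens to 85 mm and grips with 20 to 120 N. Pads are 22 mm wide; open, the fingers measure 114 mm over their backs; the gripper's body (76 mm by 85 mm) begins 54 mm behind the grasp point. The pads swing forward as they close: fully open they stand 13 mm farther back than shut.
Start: joints at [-1.139, 0.087, 0.176, 1.66, 0, 1.571], TCP at [0.23, -0.5, 0.256] pointing down, gripper open.
Joint ranges: [-3.13, 3.13], [-0.85, 1.81], [-1.15, 1.24], [-2.2, 2.28], [-1.44, 1.52], [-3.14, 3.14]. Speed limits (rad/s): [2.22, 2.22, 2.57, 3.14, 3.14, 3.14].

INTERFACE

Orientations are given as a rotation vector (axis times angle).
In Python, from station import r gives the robot as it stands. The module is installed in compiled form; this text tells all that it offers. Calls block until the motion is done:
- r.move_ptp(position, orientation): joint-space move of the TCP to a pose.
- r.movel(position, orientation=None, rate=0.15, until_force=None): straight line of the TCP; orientation=None keeps the orientation; rate is the mean speed in m/s. With until_force (N) it stops when the force on the tool has changed by that much, and returns True; else False.
- r.set_joints(angles): joint-space move.
- r.set_gripper(opening, squeeze=None): opening from 0.0 (shut) to 1.0 (fully open); squeeze is the grip in N (None keeps the last); returns when the fingers have stopped.
- r.pause(seconds).
- r.inverse_kinematics(position, orientation): joint angles nearest the present ones, or None.
- r.observe(): the state.
- r.camera(name): name is "scene" or "top"; returns the picture (400x640x3 uint8, blue, green, red); there is no depth.
- r.get_calibration(name): a dict with "vfov" (degrees; the focal length in pixels is half the picture's height over the tangent of half this angle, whatever the lens; pixels are square), "cx", "cy" (the principal point, pixels), "world_from_camera" (4x4, takes a point from camera to world coordinates). Camera axes: x right, y down, z forward; pixel columns grow to the right and rows downward; lengths in m; the calibration is good to about 2 mm. A picture is of the moment at which its call begins. get_calibration takes no time and is no camera call.
A pose or a line that the arm cannot do raises r.PlanningError and nothing moves.
- r.finish_job(): hands the job in; it is judged then, once.
Trained networks look in the newest picture that a camera, given by its name, has taken for a name from the list of things; names that differ only in an ending like _2 or _b are one class to them, and where a whole thing is asked for, a point or a joint stands for the part that bears it (a point fixed in the world has none). Each returns a list of dicts, best first, with "score" (0 to 1); they miss things now and then, are a little off and sometimes report something else, mostly with a low value. They report only what shows in the picture. A call takes as long as a camera call.
- r.search_frame(camera, target): "xyz" ([x, y, z] in m, in world coordinates, good to about 4 mm: the middle of the surface that is visible of it).
- r.trace(camera, target): "mask" (400x640 bool, what is visible of it).
- r.place_of(camera, target): "xyz" ([x, y, z] in m, in world coordinates, good to about 4 mm: a listed point, or the origin of a listed thing).
The state is a dict: "time": time; "joints": joint angles; "joint_vel": joint speeds; "joint_torque": joint torques, N m; "tcp_pos": TCP position; "tool_rot": TCP orientation; "force": force on the tool from outside, world axes, zero at the start; "torque": the same for the moment, N m; "gripper_width": opening from 0.0 (shut) to 1.0 (fully open); "gripper_force": force on a finger pad.
Only numpy, scipy, OpenCV 4.12 (cv2) and the standard library are available. Lean on these libraries where they do the work, as an engineer would, in place of code of your own. Each camera call takes 0.05 s, during which the arm holds its last target. There are 200 camera calls.

TASK

Strip the water manifold for washing: gently lift the clear hood right back onto its stop, then release every steel tube that is fitted, pressing its blue collet ring down while you pull the tube out, and put them all in the steel pan. When all the tubes are in the pan, lower the hood gently until it is fully shut, keep the pan standing on the counter, and do not disturb the tubs, bottle and meal box standing about.

Things in the scene. Friction and masses are not known exactly. Their poses are not given: they have to be found in the camera images.
- manifold: Fixed water manifold: white block (top 50 mm up) in a grey tray (rim 60 mm up), 272 (x) x 130 (y) mm. Origin: centre of its underside, on the counter; z up; hood hinge along its -y side, hood's free edge along +y. Four push-fit ports 1 to 4 at its x = -87, -29, 29, 87 mm, y = 0; the top face of each blue collet ring is 70 mm above the counter when up.
- ring1 (a joint): How far port 1's blue collet ring is pressed (m): 0 up, 0.016 fully down. Flat ring, 48 mm outside, 24 mm hole. Sprung: 3.5 N starts it, 9 N holds it fully down. Its jaws free the tube's bead only while it is over 5 mm down, and shut again as it rises; a tube raised 9 mm is clear of them.
- ring2 (a joint): How far port 2's blue collet ring is pressed (m): 0 up, 0.016 fully down. Flat ring, 48 mm outside, 24 mm hole. One hand does it: straddle the tube with the fingertips, press the ring fully down with the tips, close on the tube there and rise: tips, sprung ring and tube come up together and the bead passes the jaws before they shut.
- ring3 (a joint): How far port 3's blue collet ring is pressed (m): 0 up, 0.016 fully down. Flat ring, 48 mm outside, 24 mm hole. Like ring 1.
- ring4 (a joint): How far port 4's blue collet ring is pressed (m): 0 up, 0.016 fully down. Flat ring, 48 mm outside, 24 mm hole. Like ring 1.
- tube1: Rigid steel tube, in port 1 at the start if present (None if absent): 14 mm across, 104 mm long, 60 g, orange top. Origin: centre of its foot; z runs up along it. A bead 22 mm across, 18 to 22 mm above the foot, is locked under the port's jaws with about 1 mm of play. Seated, its foot is 10 mm and its top 114 mm above the counter, 44 mm above the ring that is up.
- tube1_mid (a point): Middle of tube 1, on its axis, 52 mm from the foot.
- tube2: Rigid steel tube, in port 2 at the start if present (None if absent): 14 mm across, 104 mm long, 60 g, orange top. Origin: centre of its foot; z runs up along it. A bead 22 mm across, 18 to 22 mm above the foot, is locked under the port's jaws with about 1 mm of play. Seated, its foot is 10 mm and its top 114 mm above the counter, 44 mm above the ring that is up.
- tube2_mid (a point): Middle of tube 2, on its axis, 52 mm from the foot.
- tube3: Rigid steel tube, in port 3 at the start if present (None if absent): 14 mm across, 104 mm long, 60 g, orange top. Origin: centre of its foot; z runs up along it. A bead 22 mm across, 18 to 22 mm above the foot, is locked under the port's jaws with about 1 mm of play. Seated, its foot is 10 mm and its top 114 mm above the counter, 44 mm above the ring that is up.
- tube3_mid (a point): Middle of tube 3, on its axis, 52 mm from the foot.
- tube4: Rigid steel tube, in port 4 at the start if present (None if absent): 14 mm across, 104 mm long, 60 g, orange top. Origin: centre of its foot; z runs up along it. A bead 22 mm across, 18 to 22 mm above the foot, is locked under the port's jaws with about 1 mm of play. Seated, its foot is 10 mm and its top 114 mm above the counter, 44 mm above the ring that is up.
- tube4_mid (a point): Middle of tube 4, on its axis, 52 mm from the foot.
- hood (a joint): Angle of the clear hinged hood over the ports (rad): 0 shut on the tray's rim, 1.9 open on its stop, leaning out beyond the manifold's -y side; it turns about the manifold's +x direction. Stiff hinge: it stays where it is left; moving it takes 2 to 4 N at the handle. Clear plastic, 272 x 130 x 68 mm.
- hood_handle (a point): Middle of the hood's red bar handle: round bar 10 mm thick, 110 mm long, parallel to the hinge, its axis 35 mm above the hood's top face and 15 mm in from the free edge. From the hinge it lies, hood shut, 115 mm towards manifold +y and 103 mm up (154 mm away, 0.73 rad above level).
- hood_hinge (a point): Middle of the hood's hinge axis, which runs along the manifold's x axis, 65 mm towards its -y side from the centre, 60 mm above the counter.
- pan: Loose open steel pan, 265 (x) x 165 (y) x 65 mm high, walls and floor 4 mm thick, 0.7 kg. Origin: centre of its underside; z up.
- mealbox: Bystander: black meal-prep box with a clear lid, 158 x 128 x 48 mm. Origin: centre of its underside. Leave it alone.
- tub_a: Bystander: small yellow sauce tub with white lid, 60 mm across, 45 mm high. Origin: centre of its underside. Leave it alone.
- tub_b: Bystander: small yellow sauce tub with white lid, 60 mm across, 45 mm high. Origin: centre of its underside. Leave it alone.
- tub_c: Bystander: small yellow sauce tub with white lid, 60 mm across, 45 mm high. Origin: centre of its underside. Leave it alone.
- soup_tub: Bystander: amber soup tub with white lid, 110 mm across, 110 mm high. Origin: centre of its underside. Leave it alone.
- spray: Bystander: blue plastic bottle with white cap, 70 mm across, 170 mm high. Origin: centre of its underside. Leave it alone.

How it is judged:
By the outcome, as a careful person would: the job done as asked, in the order asked, and still so for the second after the job is handed in, with the robot touching nothing.
Of tube1, tube2, tube3, tube4 only 3 to 4 are there at a start; the rules pass over those that are not, and their reading is None.
At some moment in a run one of pan may be knocked a few centimetres aside while the robot is not near it.
Once in a run the grip may slacken for a moment while it holds something.
It also fails if it takes over 210 s, if anything falls off the work surface, if the arm or the gripper's body presses on something with over 40 N, if the wrist force passes 120 N, or if a joint passes its speed limit or range.

## Working session

There is one attempt and no reset: what is moved stays moved. The work goes in short steps, each a Python script; the robot and the scene stay as the last script left them, time stands still between calls to the robot, and variables do not carry over. Pictures are saved under pics/ and viewed, at most 14 in all, crops included, and the job is handed in when it is done.

```bash
mkdir -p pics
python3 - <<'E'
from station import r
import cv2,numpy as np
for c in("scene","top"):
    cv2.imwrite(f"pics/{c}0.png",r.camera(c)); k=r.get_calibration(c); print(c,k["vfov"],k["cx"],k["cy"],np.round(k["world_from_camera"],3).tolist())
    for n in["manifold","pan","hood_handle","hood_hinge","tube1","tube2","tube3","tube4","tube1_mid","mealbox","tub_a","soup_tub","spray"]:
        print(n,[(np.round(d["xyz"],3).tolist(),round(d["score"],2)) for d in r.place_of(c,n)][:4])
o=r.observe();print(o["time"],o["tool_rot"],r.tip_reach)
E
```

```text
scene 48.74303360742147 322.7310024476013 202.25341779500832 [[0.757, 0.495, -0.427, 1.14], [0.654, -0.564, 0.505, -0.707], [0.009, -0.661, -0.75, 1.16], [0.0, 0.0, 0.0, 1.0]]
manifold [([0.568, -0.15, 0.0], 0.63)]
pan [([0.57, 0.229, -0.001], 0.89)]
hood_handle [([0.577, -0.112, 0.174], 0.7)]
hood_hinge [([0.553, -0.212, 0.06], 0.6), ([0.651, 0.417, 0.005], 0.38)]
tube1 []
tube2 []
tube3 []
tube4 []
tube1_mid [([0.566, -0.153, 0.001], 0.56)]
mealbox [([0.81, 0.015, -0.004], 0.77)]
tub_a [([0.382, 0.038, -0.0], 0.75), ([0.428, -0.457, 0.004], 0.68), ([0.807, 0.011, 0.0], 0.58), ([0.324, -0.352, -0.001], 0.56)]
soup_tub [([0.473, 0.426, 0.0], 0.76)]
spray [([0.651, 0.414, 0.003], 0.56)]
top 46.28270197961758 318.2543174591408 199.07775647904722 [[0.015, -0.981, 0.193, 0.281], [-1.0, -0.018, -0.017, -0.005], [0.02, -0.193, -0.981, 1.503], [0.0, 0.0, 0.0, 1.0]]
manifold [([0.567, -0.151, -0.003], 0.7)]
pan [([0.566, 0.223, -0.001], 0.95)]
hood_handle [([0.579, -0.112, 0.177], 0.96)]
hood_hinge []
tube1 []
tube2 []
tube3 []
tube4 []
tube1_mid []
mealbox [([0.808, 0.013, 0.004], 0.6)]
tub_a [([0.381, 0.038, 0.001], 0.77), ([0.428, -0.457, -0.002], 0.74), ([0.328, -0.35, -0.002], 0.68), ([0.654, 0.409, 0.003], 0.5)]
soup_tub [([0.472, 0.426, -0.004], 0.81)]
spray [([0.652, 0.41, 0.004], 0.57)]
1.4 [-3.06865707e+00 -6.73004737e-01 -4.95824328e-07] 0.025
```

View pics/scene0.png

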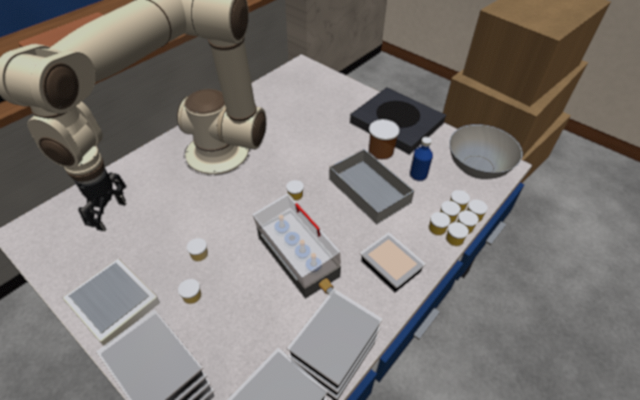

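View pics/top0.png

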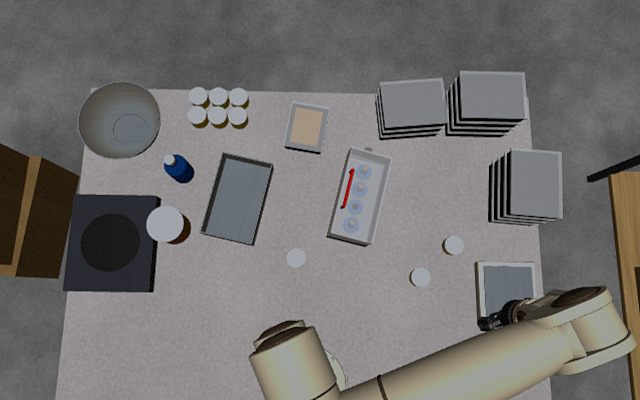

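Four ports lie under the hood, and the hinge is on the world -y side (right in the top view). The red bar is at about (347,188) in the top view. Next I'll get the yaws and the handle position from colour and masks.

```bash
cat > h.py <<'E'
from station import r
import cv2,numpy as np
from scipy.spatial.transform import Rotation as Ro
def ray(cam,px,z):
    k=r.get_calibration(cam);f=200/np.tan(np.radians(k["vfov"]/2));T=np.array(k["world_from_camera"])
    px=np.atleast_2d(px).astype(float)
    d=np.c_[(px[:,0]-k["cx"])/f,(px[:,1]-k["cy"])/f,np.ones(len(px))]@T[:3,:3].T;o=T[:3,3]
    return o+d*((np.reshape(z,(-1,1))-o[2])/d[:,2:])
def proj(cam,p):
    k=r.get_calibration(cam);f=200/np.tan(np.radians(k["vfov"]/2));T=np.linalg.inv(k["world_from_camera"])
    q=np.atleast_2d(p)@T[:3,:3].T+T[:3,3];return np.c_[q[:,0]/q[:,2]*f+k["cx"],q[:,1]/q[:,2]*f+k["cy"]]
def rot(yaw,tilt=0,lean=0,flip=1):
    # tool down, closing along local y; tilt: tool z turns to local +x; lean: tool z turns to local +y
    B=np.diag([-1.,1,-1]) if flip>0 else np.diag([1.,-1,-1])
    return (Ro.from_euler('z',yaw)*Ro.from_euler('x',lean)*Ro.from_euler('y',-tilt)*Ro.from_matrix(B)).as_rotvec()
def loc(o,yaw,p):
    return np.array(o)+Ro.from_euler('z',yaw).apply(p)
def mask_rect(cam,name,z):
    m=r.trace(cam,name)[0]["mask"].astype(np.uint8);c=max(cv2.findContours(m,0,2)[0],key=cv2.contourArea)[:,0]
    w=ray(cam,c,z)[:,:2];(a,b),(s,t),ang=cv2.minAreaRect((w*1000).astype(np.float32))
    ang=np.radians(ang)
    if s<t: ang+=np.pi/2;s,t=t,s
    return (a,b,s,t),(ang+np.pi/2)%np.pi-np.pi/2
E
python3 - <<'E'
from h import *
for c in("top","scene"):
    im=r.camera(c).astype(int);m=((im[...,2]>120)&(im[...,1]<70)&(im[...,0]<70))
    if c=="top": m[:,:320]=0;m[:,380:]=0;m[:150]=0;m[230:]=0
    else: m[:200]=0;m[240:]=0;m[:,:280]=0;m[:,340:]=0
    v,u=np.nonzero(m);w=ray(c,np.c_[u,v],.163)[:,:2];d=np.linalg.svd(w-w.mean(0))[2][0];p=(w-w.mean(0))@d
    print(c,len(u),w.mean(0),(w.min(0)+w.max(0))/2,np.arctan(d[1]/d[0]),np.ptp(p))
    print(mask_rect(c,"pan",.065),mask_rect(c,"manifold",.06))
im=r.camera("top")[140:255,310:410];cv2.imwrite("pics/c1.png",cv2.resize(im,None,fx=5,fy=5,interpolation=2))
for f in(1,-1):
    for y in(-.2,): print(f,r.inverse_kinematics([.578,-.11,.2],rot(y,0,0,f)),r.inverse_kinematics([.528,-.345,.15],rot(y,0,0.3,f)),r.inverse_kinematics([.62,.22,.06],rot(y,.78,0,f)))
E
```

```text
top 108 [ 0.58074395 -0.11462154] [ 0.58166038 -0.11497567] -0.2320483573313392 0.11558126368920191
((561.1885986328125, 222.0785369873047, 272.8785705566406, 177.32005310058594), np.float64(-0.21501683535221794)) ((581.2794799804688, -161.3572540283203, 314.4949645996094, 144.952392578125), np.float64(-0.22671450412428218))
scene 59 [ 0.57080894 -0.10875124] [ 0.57258401 -0.10950395] -0.22466092579010394 0.11545121943230047
((580.9508056640625, 202.46615600585938, 299.2748107910156, 204.849365234375), np.float64(-0.22749827243309184)) ((562.9581298828125, -145.555419921875, 392.18255615234375, 181.2306671142578), np.float64(-0.24848997393536898))
1 [-0.1880625   0.16543307  0.1535556   1.55891886  0.          0.0119375 ] [-0.6866553   0.40007878  0.31960022  1.63398895  0.26427645 -0.50578336] [ 0.52671655 -0.11637844 -0.61499133  0.43554325 -0.48620316  0.56362977]
-1 [-1.88062498e-01  1.65433068e-01  1.53555604e-01  1.55891886e+00
  4.44089210e-16 -3.12965515e+00] [-0.6866553   0.40007878  0.31960022  1.63398895  0.26427645  2.63580929] [ 0.52671655 -0.11637844 -0.61499133  0.43554325 -0.48620316 -2.57796288]
```

View pics/c1.png

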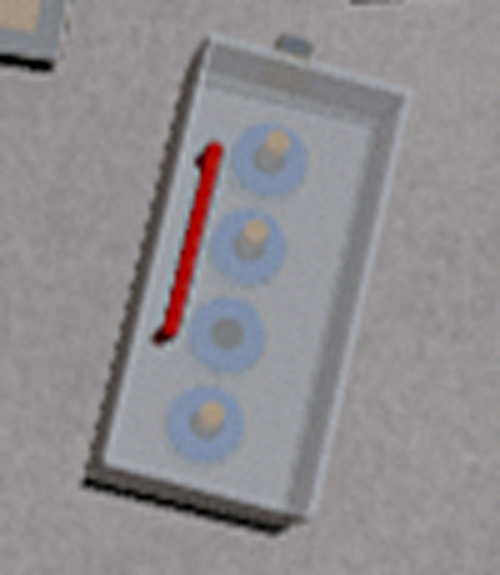

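Tubes are fitted in ports 1, 3 and 4; port 2 is empty. The manifold yaw is about -0.23. Next I'll grip the handle and open the hood along its arc.

Run:
```python
from h import *
Y=-.228
rings=ray("top",np.array([[205,424],[227,335],[249,246],[270,160]])/5+[310,140],.07)
print(rings.round(4).tolist(),rings.mean(0))
hd=np.array([.5775,-.112,.164]);M=(rings.mean(0)*0.5+loc(hd,Y,[0,-.05,0])*.5);print("M",M)
hinge=loc([hd[0],hd[1],.06],Y,[0,-.115,0])
def tcp(th,rad=.154):
    a=.73+th;lean=.16*th
    R=rot(Y,0,lean);z=Ro.from_rotvec(R).apply([0,0,1])
    return hinge+Ro.from_euler('z',Y).apply([0,rad*np.cos(a),rad*np.sin(a)])-.006*z,R
r.set_gripper(.55,25)
p,R=tcp(0);r.move_ptp(p+[0,0,.1],R)
print("touch",r.movel(p,R,.1,until_force=6))
r.set_gripper(0,25);o=r.observe();print(o["time"],o["gripper_width"],o["force"])
F0=o["force"]
for th in np.linspace(.1,1.8,18):
    p,R=tcp(th);r.movel(p,R,.06);o=r.observe();print(round(th,2),np.round(o["force"],1),round(o["gripper_width"],3))
    if np.linalg.norm(o["force"])>25: print("STOP");break
print(o["time"]);cv2.imwrite("pics/s2.png",r.camera("scene"))
```

```text
[[0.4841, -0.1321, 0.07], [0.5403, -0.1458, 0.07], [0.5973, -0.1596, 0.07], [0.6533, -0.1731, 0.07]] [ 0.56874629 -0.15265018  0.07      ]
M [ 0.5674724 -0.1566781  0.117    ]
touch False
5.675 0.10894229071512394 [-0.30940972 -0.31139425  1.14130355]
0.1 [ 1.7 -5.2 -7.3] 0.107
0.2 [  2.   -9.  -12.3] 0.104
0.3 [  3.8 -11.1 -17.7] 0.108
0.4 [  4.8 -10.8 -23.9] 0.105
STOP
7.3083
```

View pics/s2.png

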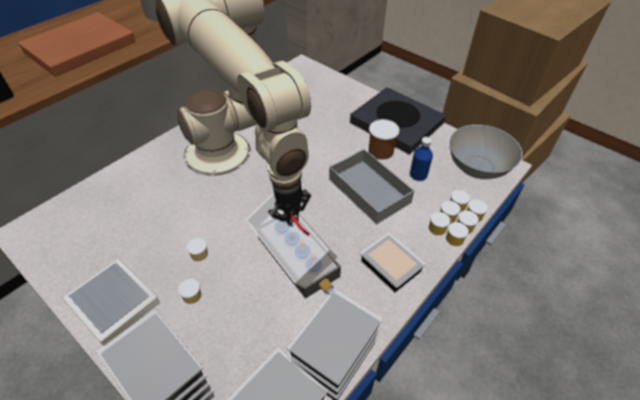

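The hood is lifting, but my path runs outside its true arc: the force points radially inward. I'll relax the grip, re-centre the hinge using the ring positions, and continue with a force-corrected radius.

```bash
cat > arc.py <<'E'
from h import *
Y=-.228
M=np.array([.5687,-.1527,0]);hinge=loc(M,Y,[0,-.065,.06])
def local(v): return Ro.from_euler('z',-Y).apply(v)
def state():
    o=r.observe();t=np.array(o["tcp_pos"])+.006*Ro.from_rotvec(o["tool_rot"]).apply([0,0,1])
    d=local(t-hinge);return np.arctan2(d[2],d[1])-.73,np.hypot(d[1],d[2]),local(o["force"]),o
def follow(th1,lean0,lean1,dth=.08,rate=.06,ftan=12):
    th0,rad,_,_=state();off=0
    for th in np.linspace(th0,th1,max(2,int(abs(th1-th0)/dth)+1))[1:]:
        a=.73+th;R=rot(Y,0,lean0+(lean1-lean0)*(th-th0)/(th1-th0))
        z=Ro.from_rotvec(R).apply([0,0,1])
        r.movel(hinge+Ro.from_euler('z',Y).apply([0,rad*np.cos(a),rad*np.sin(a)])-.006*z,R,rate)
        tt,rr,f,o=state();er=np.array([np.cos(a),np.sin(a)]);fr=f[1:]@er;ft=f[1:]@[-er[1],er[0]]
        rad+=np.clip(.0003*fr,-.003,.003)
        print(f"{th:.2f} {tt:.2f} r={rr:.4f} fr={fr:.1f} ft={ft:.1f} fx={f[0]:.1f} w={o['gripper_width']:.3f} t={o['time']:.1f}")
        if abs(ft)>ftan or abs(fr)>40: print("STOP");break
E
python3 - <<'E'
from arc import *
print(state()[:3]);r.set_gripper(.3);print(state()[:3]);r.set_gripper(0,25);print(state()[:3])
follow(1.75,.064,.3)
E
```

```text
(np.float64(0.4527064030601158), np.float64(0.14672652376810044), array([  7.14702163,  -9.43004403, -23.37377699]))
(np.float64(0.45155899503246943), np.float64(0.15161450226293102), array([-0.2374696, -0.3352059, -0.531361 ]))
(np.float64(0.45136937867681404), np.float64(0.1513282291541458), array([-0.77123308,  0.57725256,  3.62701796]))
0.53 0.54 r=0.1512 fr=1.9 ft=0.5 fx=-4.9 w=0.102 t=8.3
0.61 0.62 r=0.1512 fr=-3.0 ft=1.3 fx=-4.6 w=0.105 t=8.7
0.69 0.70 r=0.1512 fr=1.6 ft=1.1 fx=-7.3 w=0.105 t=9.0
0.78 0.78 r=0.1513 fr=-0.1 ft=1.4 fx=-7.5 w=0.105 t=9.4
0.86 0.86 r=0.1512 fr=0.5 ft=0.7 fx=-5.7 w=0.107 t=9.7
0.94 0.94 r=0.1513 fr=-0.9 ft=0.5 fx=-5.8 w=0.106 t=10.1
1.02 1.02 r=0.1513 fr=0.4 ft=0.2 fx=-7.4 w=0.102 t=10.4
1.10 1.11 r=0.1514 fr=0.6 ft=0.6 fx=-6.6 w=0.103 t=10.8
1.18 1.19 r=0.1515 fr=0.1 ft=0.9 fx=-5.6 w=0.105 t=11.2
1.26 1.27 r=0.1514 fr=0.9 ft=2.1 fx=-6.1 w=0.104 t=11.5
1.34 1.35 r=0.1516 fr=-1.2 ft=2.0 fx=-6.1 w=0.106 t=11.9
1.43 1.43 r=0.1513 fr=-0.5 ft=3.1 fx=-5.9 w=0.104 t=12.2
1.51 1.51 r=0.1512 fr=-1.3 ft=1.6 fx=-5.9 w=0.107 t=12.6
1.59 1.59 r=0.1511 fr=0.2 ft=1.8 fx=-5.6 w=0.110 t=13.0
1.67 1.67 r=0.1510 fr=-0.9 ft=1.1 fx=-6.1 w=0.103 t=13.3
1.75 1.75 r=0.1508 fr=0.1 ft=3.0 fx=-5.4 w=0.106 t=13.7
```

Run:
```python
from arc import *
follow(1.99,.3,.34,dth=.02,rate=.03,ftan=9)
r.set_gripper(.3)
o=r.observe();p=np.array(o["tcp_pos"]);z=Ro.from_rotvec(o["tool_rot"]).apply([0,0,1])
print(state()[:3],state()[3]["gripper_width"])
r.movel(p-.09*z,None,.1)
r.move_ptp([.36,-.3,.3],rot(Y))
import numpy as np
for c in("top","scene"):
    im=r.camera(c);cv2.imwrite(f"pics/{c}3.png",im)
    print(c,[(n,[(np.round(d["xyz"],3).tolist(),round(d["score"],2)) for d in r.place_of(c,n)][:4]) for n in("manifold","hood_handle","tube1","tube1_mid","pan")])
u,v=proj("top",loc(M,Y,[0,0,.09]))[0].astype(int);a=r.camera("top")[v-55:v+55,u-60:u+60]
u2,v2=proj("scene",loc(M,Y,[0,0,.09]))[0].astype(int);b=r.camera("scene")[v2-55:v2+55,u2-60:u2+60]
print(u,v,u2,v2,r.observe()["time"])
cv2.imwrite("pics/c3.png",np.hstack([cv2.resize(x,(396,363),interpolation=2) for x in(a,b)]))
```

```text
1.77 1.77 r=0.1508 fr=-0.5 ft=1.4 fx=-5.5 w=0.101 t=13.9
1.80 1.80 r=0.1507 fr=0.1 ft=1.7 fx=-6.8 w=0.107 t=14.2
1.82 1.82 r=0.1507 fr=0.2 ft=1.6 fx=-5.7 w=0.108 t=14.5
1.84 1.84 r=0.1506 fr=-0.5 ft=0.3 fx=-5.9 w=0.104 t=14.7
1.86 1.86 r=0.1506 fr=-0.1 ft=0.8 fx=-6.1 w=0.108 t=15.0
1.88 1.88 r=0.1505 fr=-0.2 ft=2.4 fx=-5.5 w=0.107 t=15.2
1.90 1.90 r=0.1505 fr=0.4 ft=1.8 fx=-5.4 w=0.101 t=15.5
1.93 1.91 r=0.1505 fr=1.1 ft=-14.2 fx=-11.0 w=0.105 t=15.8
STOP
(np.float64(1.9249665396840037), np.float64(0.1506603879174144), array([ 0.0685942 ,  0.10966008, -0.14287833])) 0.2977882152388719
top [('manifold', [([0.571, -0.149, -0.006], 0.97), ([0.812, 0.016, 0.003], 0.62)]), ('hood_handle', [([0.523, -0.341, 0.137], 0.78), ([0.327, -0.35, -0.004], 0.32)]), ('tube1', [([0.652, -0.17, 0.008], 0.61), ([0.49, -0.128, 0.008], 0.42), ([0.598, -0.16, 0.012], 0.35)]), ('tube1_mid', [([0.483, -0.133, 0.06], 0.5)]), ('pan', [([0.569, 0.227, -0.001], 0.61)])]
scene [('manifold', [([0.571, -0.149, -0.0], 0.65), ([0.598, -0.155, 0.061], 0.42)]), ('hood_handle', [([0.524, -0.343, 0.134], 0.66)]), ('tube1', [([0.81, 0.014, -0.001], 0.55), ([0.652, -0.17, 0.009], 0.43)]), ('tube1_mid', [([0.484, -0.133, 0.06], 0.47), ([0.382, 0.039, 0.001], 0.39)]), ('pan', [([0.567, 0.23, -0.001], 0.95), ([0.652, 0.413, 0.001], 0.39)])]
358 196 296 239 18.6
```

View pics/c3.png

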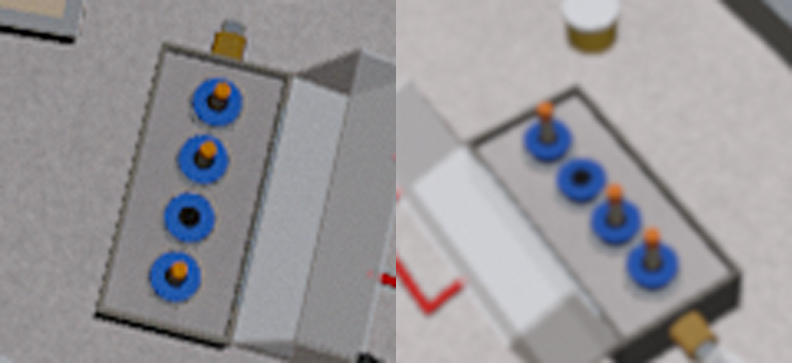

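The hood is on its stop, and tubes 1, 3 and 4 show orange tops with port 2 empty. Next I'll refine the port positions from colour in both cameras.

Run:
```python
from arc import *
for c in("top","scene"):
    im=r.camera(c);hsv=cv2.cvtColor(im,40).astype(int)
    for nm,lo,hi,z,zs,in (("orange",5,22,.112,.112),):
        m=((hsv[...,0]>=lo)&(hsv[...,0]<=hi)&(hsv[...,1]>170)&(hsv[...,2]>110)).astype(np.uint8)
        n,l,st,ce=cv2.connectedComponentsWithStats(m)
        for i in range(1,n):
            w=ray(c,ce[i],z)[0]
            if np.hypot(*(w-M)[:2])<.13: print(c,nm,st[i,4],w[:2].round(4),local(w-M)[:2].round(4))
    # ring outer hull centre (min enclosing ellipse -> bbox of hull in world)
    m=((abs(hsv[...,0]-108)<14)&(hsv[...,1]>130)).astype(np.uint8);n,l,st,ce=cv2.connectedComponentsWithStats(m)
    for i in range(1,n):
        if st[i,4]<40: continue
        v,u=np.nonzero(l==i);w=local(ray(c,np.c_[u,v],.07)-M)
        if abs(w[:,1]).max()<.06: print(c,"ring",len(u),((w.min(0)+w.max(0))/2)[:2].round(4),np.ptp(w,0)[:2].round(4))
```

```text
top orange 12 [ 0.6543 -0.1703] [0.0873 0.0022]
top orange 14 [ 0.5981 -0.1575] [0.0297 0.002 ]
top orange 14 [ 0.4851 -0.1305] [-0.0864  0.0027]
top ring 121 [0.0874 0.0016] [0.0436 0.0445]
top ring 126 [0.0303 0.0023] [0.0454 0.0456]
top ring 153 [-0.028   0.0019] [0.0447 0.046 ]
top ring 141 [-0.0861  0.0023] [0.044  0.0465]
scene orange 10 [ 0.486  -0.1333] [-0.085   0.0002]
scene orange 9 [ 0.5996 -0.1608] [ 0.0319 -0.0009]
scene orange 9 [ 0.6556 -0.1743] [ 0.0895 -0.0014]
scene ring 98 [-0.0831 -0.0006] [0.0449 0.0409]
scene ring 122 [-0.0258 -0.0008] [0.0458 0.0404]
scene ring 106 [ 0.0324 -0.0001] [0.0441 0.0416]
scene ring 110 [ 0.0897 -0.0011] [0.0437 0.0426]
```

```bash
cat > tube.py <<'E'
from arc import *
Mc=loc(M,Y,[.0015,.0007,0]);PX={1:-.087,2:-.029,3:.029,4:.087}
def extract(n):
    R=rot(Y);q=loc(Mc,Y,[PX[n],0,0])
    r.set_gripper(.3,60)
    r.move_ptp(q+[0,0,.25],R)
    r.movel(q+[0,0,.118],R,.15)
    t=r.movel(q+[0,0,.075],R,.03,until_force=5);o=r.observe();z0=o["tcp_pos"][2];print("contact",t,round(z0,4),np.round(o["force"],1))
    t=r.movel(q+[0,0,z0-.019],R,.03,until_force=22);o=r.observe();print("press",t,round(o["tcp_pos"][2],4),np.round(o["force"],1))
    r.set_gripper(0,60);o=r.observe();print("grip",round(o["gripper_width"],3),round(o["tcp_pos"][2],4),np.round(o["force"],1))
    z=o["tcp_pos"][2]
    r.movel(q+[0,0,z+.02],R,.04);o=r.observe();print("rise",round(o["gripper_width"],3),round(o["tcp_pos"][2],4),np.round(o["force"],1))
    r.movel(q+[0,0,z+.16],R,.12);o=r.observe();print("up",round(o["gripper_width"],3),np.round(o["force"],1),o["time"])
E
python3 - <<'E'
from tube import *
extract(1)
c=r.camera("scene")
cv2.imwrite("pics/t1.png",cv2.resize(c[100:300,200:460],None,fx=2.5,fy=2.5))
print([(x,[(np.round(d["xyz"],3).tolist(),round(d["score"],2)) for d in r.place_of("scene",x)][:3]) for x in ("tube1","tube1_mid","pan")])
E
```

```text
contact True 0.089 [ 0.1 -0.6  4.9]
press True 0.079 [-3.6  0.8  8.9]
grip 0.145 0.0792 [-1.8 -0.2 11.2]
rise 0.145 0.0991 [0.5 2.5 1.5]
up 0.148 [-0.3 -0.2  0.1] 24.4917
[('tube1', [([0.566, 0.229, 0.003], 0.65), ([0.481, -0.132, 0.171], 0.6), ([0.653, -0.169, 0.012], 0.6)]), ('tube1_mid', [([0.482, -0.132, 0.223], 0.6)]), ('pan', [([0.565, 0.23, 0.0], 0.76), ([0.652, -0.169, 0.064], 0.46)])]
```

View pics/t1.png

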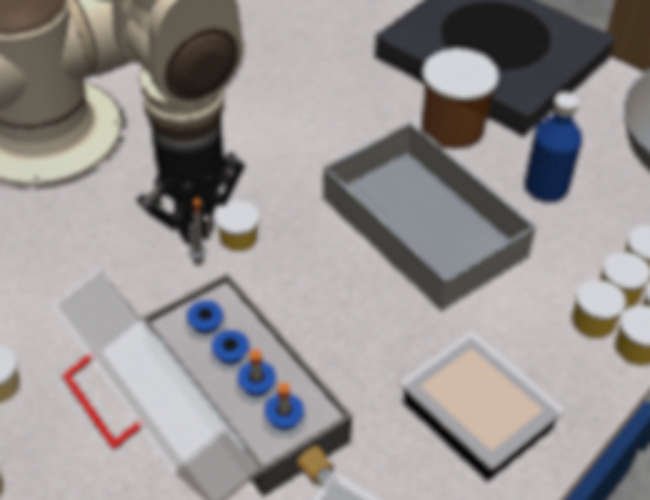

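Tube 1 is out, held with its foot about 68 mm ahead of the TCP. Next I'll lay it in the pan at a 45° tilt.

```bash
cat >> tube.py <<'E'
def find_pan():
    ps=[]
    for c in("top","scene"):
        r.camera(c);ps+= [d["xyz"] for d in r.place_of(c,"pan") if d["score"]>.5 and abs(d["xyz"][1]-.22)<.12 and abs(d["xyz"][0]-.57)<.1][:1]
        try: print(c,"yaw",mask_rect(c,"pan",.065))
        except Exception as e: print(e)
    print("pan",np.round(ps,3).tolist());return np.r_[np.mean(ps,0)[:2],0]
def place(P,py,yo,L=.068,tilt=.785):
    R=rot(py,tilt);z=Ro.from_rotvec(R).apply([0,0,1])
    t=loc(P,py,[.095,yo,.015])-L*z
    r.move_ptp(t+[0,0,.13],R);print("w",r.observe()["gripper_width"])
    print("hit",r.movel(t,R,.1,until_force=6),r.observe()["tcp_pos"]-t)
    r.set_gripper(.4);r.movel(t-.03*z,R,.06);r.movel(t-.06*z+[0,0,.12],R,.15)
    o=r.observe();print(np.round(o["force"],1),o["time"])
E
python3 - <<'E'
from tube import *
P=find_pan();place(P,-.22,-.036)
r.move_ptp(loc(M,Y,[.029,0,.28]),rot(Y))
cv2.imwrite("pics/p1.png",cv2.resize(r.camera("scene")[130:240,300:440],None,fx=4,fy=4))
E
```

```text
top yaw ((562.7926025390625, 221.9511260986328, 270.7674865722656, 177.5338897705078), np.float64(-0.2102749438732774))
scene yaw ((580.7542114257812, 199.91757202148438, 301.4514465332031, 206.9960174560547), np.float64(-0.20091419895775786))
pan [[0.569, 0.226, -0.003], [0.566, 0.228, 0.0]]
w 0.14701430580819097
hit False [0.00040554 0.00020903 0.00092781]
[ 0.  -0.2 -0.2] 29.8167
```

View pics/p1.png

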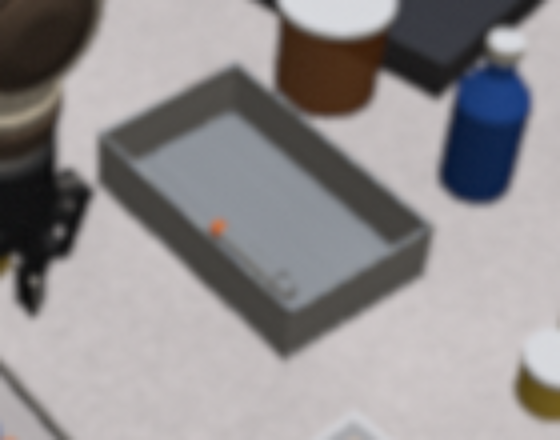

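Tube 1 lies flat in the pan, with its orange top at crop (217,228). Next are tubes 3 and 4.

Run:
```python
from tube import *
def held(): return r.observe()["gripper_width"]>.12
extract(3)
if held():
    P=find_pan();place(P,-.22,0.0);r.move_ptp(loc(M,Y,[.087,0,.28]),rot(Y))
    a=r.camera("scene")[130:330,230:440];cv2.imwrite("pics/p3.png",cv2.resize(a,None,fx=2.8,fy=2.8))
```

```text
contact True 0.0889 [-0.4  0.1  5.3]
press True 0.0792 [-2.4  1.1  9.4]
grip 0.145 0.0793 [-1.5 -0.7  9.4]
rise 0.149 0.0988 [ 1.7  0.3 -0.8]
up 0.144 [-0.8  0.1 -0.8] 36.4
top yaw ((537.4898071289062, 226.4268341064453, 269.7886657714844, 177.18455505371094), np.float64(-0.21361361577385551))
scene yaw ((819.3448486328125, -10.953681945800781, 162.94932556152344, 142.77549743652344), np.float64(-0.16740071348409202))
pan [[0.543, 0.229, -0.0], [0.54, 0.233, -0.001]]
w 0.14492452190967137
hit False [0.00039292 0.0002386  0.00092027]
[ 0.3  0.5 -0.6] 41.6583
```

View pics/p3.png

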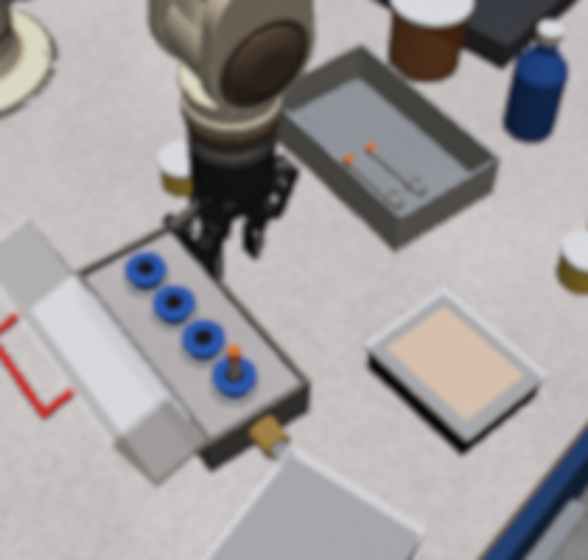

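The pan was nudged about 26 mm and I re-located it, so both tubes are in. Tube 4 remains.

Run:
```python
from tube import *
extract(4)
if r.observe()["gripper_width"]>.12:
    P=find_pan();place(P,-.215,.036);r.move_ptp([.36,-.3,.3],rot(Y))
    a=r.camera("scene")[130:330,230:440];cv2.imwrite("pics/p4.png",cv2.resize(a,None,fx=2.8,fy=2.8))
    print([np.round(d["xyz"],3) for c in("scene","top") if r.camera(c) is not None for d in r.place_of(c,"hood_handle")[:1]], loc(hinge,Y,[0,.1505*np.cos(2.645),.1505*np.sin(2.645)]))
```

```text
contact True 0.0889 [0.3 0.7 4.4]
press True 0.0793 [-4.4  0.8  9.4]
grip 0.147 0.0793 [-1.4 -0.2  9. ]
rise 0.149 0.0986 [ 0.6  0.9 -0.4]
up 0.146 [-0.2 -0.  -0. ] 48.4583
top yaw ((537.7445678710938, 225.58522033691406, 270.1360168457031, 176.74049377441406), np.float64(-0.20106386861102))
scene yaw ((554.921630859375, 203.0634002685547, 305.2306823730469, 209.01211547851562), np.float64(-0.2075683732574296))
pan [[0.542, 0.228, 0.001], [0.539, 0.234, 0.001]]
w 0.14953041986001542
hit False [0.00038179 0.00026848 0.00091907]
[-0.4 -1.   0.5] 53.8917
[array([ 0.521, -0.348,  0.136]), array([ 0.524, -0.34 ,  0.136])] [ 0.52409953 -0.34491467  0.1317031 ]
```

View pics/p4.png

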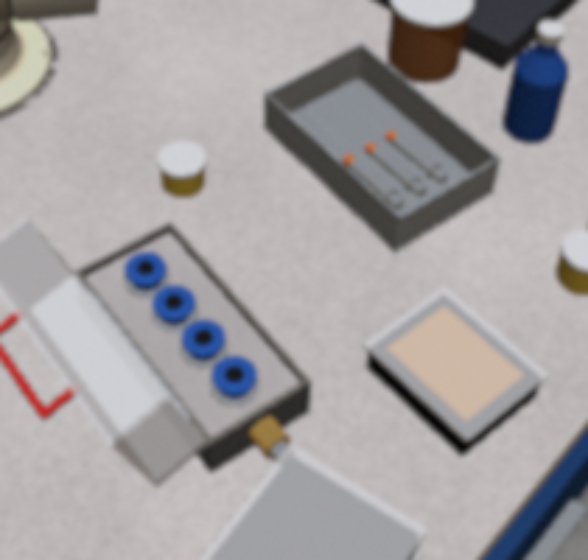

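All three tubes are in the pan. Now I'll close the hood.

Run:
```python
from tube import *
a=.73+1.918;R=rot(Y,0,.335);z=Ro.from_rotvec(R).apply([0,0,1])
p=hinge+Ro.from_euler('z',Y).apply([0,.1506*np.cos(a),.1506*np.sin(a)])-.006*z
r.set_gripper(.3,30);r.move_ptp(p-.09*z,R)
print("hit",r.movel(p,R,.08,until_force=6));r.set_gripper(0,30);print(state()[:3])
follow(.12,.335,.02)
follow(-.06,.02,0,dth=.02,rate=.03,ftan=10)
print(state()[:3])
```

```text
hit False
(np.float64(1.908760379251229), np.float64(0.1501462326915811), array([-0.33745219,  7.03068293,  4.18097442]))
1.83 1.82 r=0.1502 fr=-1.4 ft=-0.0 fx=0.8 w=0.105 t=59.3
1.75 1.75 r=0.1503 fr=2.2 ft=0.5 fx=2.9 w=0.106 t=59.6
1.66 1.66 r=0.1506 fr=2.2 ft=-1.3 fx=2.7 w=0.100 t=60.0
1.58 1.58 r=0.1510 fr=0.3 ft=-0.3 fx=5.5 w=0.105 t=60.3
1.50 1.50 r=0.1513 fr=1.5 ft=-1.1 fx=5.4 w=0.102 t=60.7
1.42 1.42 r=0.1516 fr=0.8 ft=-0.7 fx=5.5 w=0.103 t=61.1
1.34 1.34 r=0.1520 fr=1.5 ft=0.0 fx=6.3 w=0.106 t=61.4
1.26 1.26 r=0.1524 fr=1.2 ft=-0.3 fx=5.9 w=0.103 t=61.8
1.18 1.18 r=0.1529 fr=2.0 ft=-0.7 fx=6.9 w=0.102 t=62.1
1.10 1.10 r=0.1534 fr=1.8 ft=-0.8 fx=6.6 w=0.102 t=62.5
1.01 1.01 r=0.1539 fr=2.0 ft=-0.2 fx=7.3 w=0.102 t=62.9
0.93 0.93 r=0.1544 fr=1.5 ft=-1.1 fx=7.5 w=0.103 t=63.2
0.85 0.85 r=0.1548 fr=0.4 ft=-0.5 fx=8.7 w=0.103 t=63.6
0.77 0.77 r=0.1550 fr=1.3 ft=-1.5 fx=8.3 w=0.098 t=63.9
0.69 0.69 r=0.1553 fr=0.5 ft=0.0 fx=8.2 w=0.100 t=64.3
0.61 0.61 r=0.1554 fr=-0.2 ft=-1.2 fx=8.1 w=0.102 t=64.6
0.53 0.53 r=0.1555 fr=1.3 ft=-1.7 fx=7.2 w=0.104 t=65.0
0.45 0.44 r=0.1557 fr=-0.1 ft=-1.9 fx=7.1 w=0.106 t=65.4
0.36 0.36 r=0.1556 fr=0.1 ft=-1.1 fx=7.6 w=0.106 t=65.7
0.28 0.28 r=0.1554 fr=-0.4 ft=-2.0 fx=8.6 w=0.104 t=66.1
0.20 0.20 r=0.1554 fr=-0.5 ft=-2.0 fx=8.2 w=0.097 t=66.4
0.12 0.12 r=0.1552 fr=-0.5 ft=-2.0 fx=8.3 w=0.101 t=66.8
0.10 0.10 r=0.1552 fr=2.2 ft=-2.5 fx=8.2 w=0.100 t=67.1
0.07 0.07 r=0.1554 fr=-0.1 ft=-0.9 fx=8.3 w=0.106 t=67.3
0.05 0.05 r=0.1555 fr=0.6 ft=-0.7 fx=7.6 w=0.100 t=67.6
0.03 0.03 r=0.1556 fr=-0.3 ft=-0.9 fx=8.8 w=0.103 t=67.9
0.01 0.01 r=0.1556 fr=0.5 ft=-0.7 fx=7.3 w=0.102 t=68.1
-0.02 -0.01 r=0.1558 fr=1.3 ft=4.0 fx=5.5 w=0.103 t=68.4
-0.04 -0.01 r=0.1559 fr=-0.1 ft=23.4 fx=0.4 w=0.098 t=68.7
STOP
(np.float64(-0.01102776526844107), np.float64(0.15585727008354433), array([  0.42245315, -14.99515514,  17.93579905]))
```

Run:
```python
from tube import *
r.set_gripper(.3);p=np.array(r.observe()["tcp_pos"]);R=rot(Y);print(state()[:3])
r.movel(p+[0,0,.07],R,.08);r.set_gripper(0)
print(r.movel(p+[0,0,.01],R,.03,until_force=8),r.observe()["tcp_pos"]-p,r.observe()["force"])
r.movel(p+[0,0,.12],R,.08);r.move_ptp([.36,-.3,.3],R);r.set_gripper(.5)
a=r.camera("scene");cv2.imwrite("pics/f.png",a)
for c in("scene","top"):
    r.camera(c);print(c,[(x,[np.round(d["xyz"],3).tolist() for d in r.place_of(c,x)][:3]) for x in ("hood_handle","pan","tub_a","mealbox","soup_tub","spray")])
print(r.observe()["time"],r.observe()["force"])
```

```text
(np.float64(-0.04150780199747661), np.float64(0.1559153242666575), array([ 0.11651904,  0.3425039 , -0.04078758]))
True [-1.88621948e-05  9.70434510e-06  2.78558804e-02] [-0.61269937 -1.32252487  4.6488448 ]
scene [('hood_handle', [[0.582, -0.104, 0.163], [0.541, 0.234, 0.001], [0.472, 0.427, -0.003]]), ('pan', [[0.541, 0.234, -0.0], [0.58, -0.1, 0.164]]), ('tub_a', [[0.43, -0.456, 0.002], [0.382, 0.038, 0.001], [0.322, -0.352, -0.001]]), ('mealbox', [[0.808, 0.013, -0.001]]), ('soup_tub', [[0.472, 0.426, -0.002], [0.54, 0.235, -0.001]]), ('spray', [[0.654, 0.415, 0.002]])]
top [('hood_handle', [[0.581, -0.1, 0.164]]), ('pan', [[0.54, 0.23, -0.0], [0.38, 0.039, 0.0]]), ('tub_a', [[0.575, 0.222, 0.013], [0.328, -0.348, -0.003], [0.38, 0.035, 0.003]]), ('mealbox', [[0.813, 0.018, 0.004]]), ('soup_tub', [[0.474, 0.429, -0.0]]), ('spray', [[0.654, 0.412, -0.001], [0.625, 0.21, 0.014]])]
75.3833 [ 0.63325325 -0.26114199  0.15754133]
```

View pics/f.png

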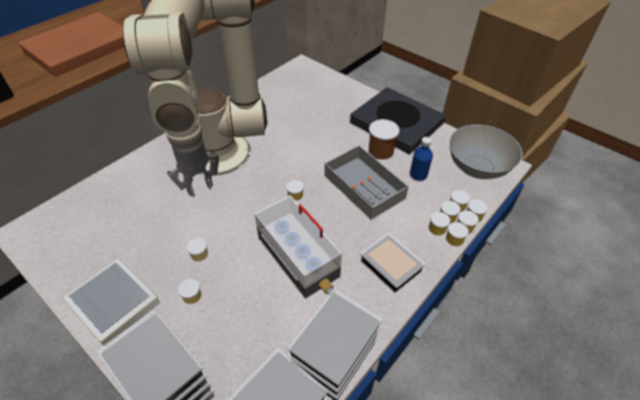

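The handle is at (0.581, -0.102, 0.163), as expected for a fully shut hood. The three tubes are in the upright pan, and the tubs, bottle and meal box have not moved.

```bash
python3 -c "
from station import r
print(r.finish_job())"
```

```text
the job is handed in; nothing more can be done
None
```

The job is handed in: the three fitted tubes (1, 3 and 4; port 2 was empty) are in the pan standing on the counter, the hood is fully shut, and the tubs, bottle and meal box were not disturbed.

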